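# Stack the tube mixer's comb plates on the keyed hub and lock them

### The job

Finish stacking the tube mixer: the plate lying crosswise on top of the hub's keys must be pushed round by its tab, without lifting it, until it drops fully home with its tab opposite to the tab of the plate fixed on the stand. Then pick up the second plate from the worktop and seat it fully home on top with its tab over the fixed plate's tab, so that the tabs alternate. Finally swing the keeper arm over the stack as far as it goes, so that the plates cannot lift, and leave the bottles, tape and packs around undisturbed.

Things in the scene. Friction and masses are not known exactly. Their poses are not given: they have to be found in the camera images.
- stand: Fixed mixer stand with a steel hub. Origin: hub axis at the worktop; z up, x along the fixed plate's tab. Grey foot 14 mm high, x -55..55, y -130..60 mm. Fixed on it at z 14..28 mm is a comb plate shaped as plate_a, tab to +x. Next plate is home with its underside at z = 28 mm, the one after at 42 mm.
- hub_top (a point): Top of the hub, stand z = 84 mm. Round core of 28 mm diameter to z = 74 mm, tapering to 16 mm at the top. Two keys, 18 mm wide, along stand +x and -x out to 30 mm from the axis, end at z = 50 mm. A plate slides over the keys only with its tab to +x or -x (play about 3 degrees); otherwise it lies on the keys, underside at z = 50 mm, centred by the core.
- stand_tab (a point): Point on top of the fixed plate's tab, at stand x = 82 mm, z = 28 mm.
- plate_a: Grey comb plate, 14 mm thick, 0.11 to 0.23 kg; origin: bore centre at the underside, x to its tab. 58 mm wide for x -45..45 mm; tab 26 mm wide, x 45..95; four thin teeth x -75..-45. Bore 30 mm with 21 mm wide keyways along x out to +-31.5. Starts threaded on the hub, flat on the keys, tab 1.2 to 2.2 rad counter-clockwise (from above) from the fixed tab.
- plate_a_tab (a point): Point on top of plate_a's tab, 82 mm from the bore axis, 14 mm above the underside. Pushed counter-clockwise (from above) the tab comes opposite to the fixed tab; clockwise the plate would drop in the wrong way round. It turns with under 2 N and drops 22 mm by itself when its keyways meet the keys.
- plate_b: Second plate, the same shape, size and frame as plate_a, lying flat on the worktop to the right of the stand, its tab pointing away from the robot within 0.5 rad. It balances within 3 mm of the bore centre. Best taken across its 58 mm width at the bore; the hub's core then stands up between the fingers.
- plate_b_tab (a point): Point on top of plate_b's tab, 82 mm from the bore axis, 14 mm above the underside.
- keeper (a joint): Steel keeper arm, rad. Its direction in the stand frame is (value - 0.15) rad counter-clockwise from +x. Starts swung out at 0 to 0.3; grows as it closes; stop at 1.72, over the plates. Stays where left, turns with about 0.5 N. Arm 16 mm wide, reaches 85 mm from its axis, at z 58..66 mm, just above the second plate's top (56 mm).
- keeper_axis (a point): On the keeper's vertical hinge axis: stand x = 0, y = -105 mm, z = 71 mm, top of its 16 to 22 mm thick post.
- keeper_peg (a point): Top of the black upright peg on the keeper arm, 60 mm from the keeper's axis; 12 mm diameter, from z = 66 to 92 mm. Push the arm by it.
- bottle_white: Bystander: white bottle, 61 mm diameter, 150 mm tall; origin at the centre of its foot.
- tape_tall: Bystander: standing roll of tape, 33 mm diameter, 60 mm tall; origin at the centre of its foot.
- needle_pack: Bystander: flat needle pack, 30x86x9 mm; origin at the centre of its underside.
Mind the look-alikes: they are no part of the job. Leave any yellow look-alike of the plate_b alone.

How it is judged (in metres and radians):
On the way, in this order (a step that is already met when the one before it is completed fails the run):
1. plate_a has dropped fully home on the fixed plate with its tab opposite to the fixed tab (z of plate_a in the frame of stand between 0.0255 and 0.031 m and x of plate_a_tab in the frame of stand below -0.075 m and angle between plate_a's own z axis and vertical below 0.06 rad), for 0.2 s.
2. plate_b is fully home on plate_a with its tab over the fixed plate's tab (all of step 1 and z of plate_b in the frame of stand between 0.0395 and 0.045 m and x of plate_b_tab in the frame of stand above 0.075 m and angle between plate_b's own z axis and vertical below 0.06 rad and horizontal distance between plate_b and stand below 0.005 m), for 0.2 s.
3. the keeper arm is swung over the stack (all of step 2 and value of joint keeper above 1.6 rad), for 0.2 s.
At the end, for the whole second after the job is handed in: plate_a home (underside 28 mm above the worktop, -2.5/+3 mm) with its tab opposite to the fixed tab, plate_b home on it (42 mm, -2.5/+3 mm) with its tab over the fixed tab (each tab point 75 mm or more to its side of the hub axis), both level within 0.06 rad and at rest, keeper arm past 1.60 rad (all of step 3 and linear speed of each of plate_b, plate_a below 0.02 m/s); the robot touches nothing.
It fails at once if plate_a lifted more than 15 mm above the keys (z of plate_a in the frame of stand above 0.065 m).
It fails at once if bottle_white moved more than 20 mm (distance of bottle_white from where it was at the start of the episode above 0.02 m).
It fails at once if tape_tall moved more than 20 mm (distance of tape_tall from where it was at the start of the episode above 0.02 m).
It fails at once if needle_pack moved more than 20 mm (distance of needle_pack from where it was at the start of the episode above 0.02 m).
It also fails if it takes over 72 s, if anything falls off the work surface, if the arm or the gripper's body presses on something with over 40 N, if the wrist force passes 120 N, or if a joint passes its speed limit or range.

### The arm

A 6-joint arm with a two-finger parallel gripper is mounted at the origin on a cart in front of the work surface, level with it; the furniture and walls round the work are solid. World frame = base frame: x ahead of the robot, y to its left, z up, the work surface at z = 0. Lengths are in mm, angles in rad, forces in N, time in s.
With the tool pointing down it reaches from about 375 to 900 mm from the base axis. Payload 3.1 kg.
Tool frame: the origin (TCP) lies between the finger pads; the fingertips stand r.finger_overhang ahead of it and the grasp point (between the pads) lies 5 mm behind it (r.finger_overhang is the distance from the TCP to the fingertips, in mm); z points along the fingers, y is the line along which they close (so a half turn about z gives the same grasp; the last joint's range is limited). The gripper opens to 87 mm and grips with 3 to 60 N. Pads are 19 mm wide; open, the fingers measure 117 mm over their backs; the gripper's body (75 mm by 190 mm) begins 51 mm behind the grasp point.
Start: joints at [-0.178, 0.527, 1.433, -0, 1.181, -0.178], TCP at [624.977, 0.034, 236.548] pointing down, gripper open.
Joint ranges: [-3.08, 3.08], [-0.75, 2.2], [0.22, 2.44], [-1.43, 4.57], [0, 2.65], [-2.85, 2.85]. Speed limits (rad/s): [2.79, 2.79, 3.14, 3.14, 3.14, 3.14].

### API

Orientations are given as [roll, pitch, yaw] about the fixed x, y, z axes, in that order (R = Rz(yaw) Ry(pitch) Rx(roll)).
In Python, from workcell import r, effector, kin, telemetry, viewer, hand_in gives the robot as it stands. The module is installed in compiled form; this text tells all that it offers. Calls block until the motion is done:
- r.move_pose(position, orientation): joint-space move of the TCP to a pose.
- r.move_linear(position, rate=150, frame=None, threshold=None): straight line of the TCP; frame=None keeps the orientation; rate is the mean speed in mm/s. With threshold (N) it stops when the force on the tool has changed by that much, and returns True; else False.
- r.movej(angles): joint-space move.
- effector.command_gripper(opening, f_grip=None): opening from 0.0 (shut) to 1.0 (fully open); f_grip is the grip in N (None keeps the last); returns when the fingers have stopped.
- r.wait(seconds).
- kin.solve_ik(position, orientation): joint angles nearest the present ones, or None.
- telemetry.state(): the state.
- viewer.read_camera(name): name is "scene" or "side" or "wrist"; returns the picture (400x640x3 uint8, red, green, blue); there is no depth.
- viewer.get_calibration(name): a dict with "mtx" (3x3 intrinsics, pixels), "distortion" ([k1, k2, p1, p2, k3] as OpenCV has them; the pictures are not rectified), "cam_to_world" (4x4, takes a point from camera to world coordinates). Camera axes: x right, y up, looking along -z (the intrinsics and any distortion apply to the point x, -y, -z); pixel columns grow to the right and rows downward; lengths in mm; the calibration is good to about 2 mm. A picture is of the moment at which its call begins: read the wrist's pose just before it. get_calibration takes no time and is no camera call; for the wrist camera it gives the pose at the moment of the call.
A pose or a line that the arm cannot do raises r.PlanningError and nothing moves.
- hand_in(): hands the job in; it is judged then, once.
The state is a dict: "t": time; "joint_positions": joint angles; "dq": joint speeds; "joint_efforts": joint torques, N m; "eef_pos": TCP position; "tcp_rot": TCP orientation; "force": force on the tool from outside, world axes, zero at the start; "wrist_torque": the same for the moment, N m; "opening": opening from 0.0 (shut) to 1.0 (fully open); "finger_force": force on a finger pad.
Only numpy, scipy, OpenCV 4.12 (cv2) and the standard library are available. Lean on these libraries where they do the work, as an engineer would, in place of code of your own. Each camera call takes 0.05 s, during which the arm holds its last target. There are 200 camera calls.

## Working session

There is one attempt and no reset: what is moved stays moved. The work goes in short steps, each a Python script; the robot and the scene stay as the last script left them, time stands still between calls to the robot, and variables do not carry over. Pictures are saved under pics/ and viewed, at most 10 in all, crops included, and the job is handed in when it is done.

```bash
mkdir -p pics; cat > h.py <<'E'
import numpy as np, cv2
from workcell import r, effector, kin, telemetry, viewer, hand_in
def snap(n,f):
    c=viewer.get_calibration(n); im=viewer.read_camera(n)
    cv2.imwrite(f,im[:,:,::-1]); np.savez(f+'.npz',**{k:np.array(v) for k,v in c.items()}); return im
def px2w(f,uv,z):
    c=np.load(f+'.npz'); T=c['cam_to_world']
    p=cv2.undistortPoints(np.array(uv,float).reshape(-1,1,2),c['mtx'],c['distortion']).reshape(-1,2)
    d=np.c_[p[:,0],-p[:,1],-np.ones(len(p))]@T[:3,:3].T
    z=np.broadcast_to(z,len(p)); return T[:3,3]+d*((z-T[2,3])/d[:,2])[:,None]
def w2px(f,P):
    c=np.load(f+'.npz'); T=np.linalg.inv(c['cam_to_world']); q=np.array(P,float).reshape(-1,3)@T[:3,:3].T+T[:3,3]
    q=q*[1,-1,-1]; return cv2.projectPoints(q,np.zeros(3),np.zeros(3),c['mtx'],c['distortion'])[0].reshape(-1,2)
E
python3 - <<'E'
from h import *
a=snap('scene','pics/sc0.png');b=snap('side','pics/si0.png');w=snap('wrist','pics/w0.png')
cv2.imwrite('pics/sc0b.png',cv2.resize(a,(800,500),interpolation=cv2.INTER_CUBIC)[:,:,::-1])
cv2.imwrite('pics/mix.png',np.vstack([b[:,:,::-1][50:350],w[:,:,::-1][50:350]]))
print(r.finger_overhang)
for n in('scene','side','wrist'):print(n,np.round(viewer.get_calibration(n)['cam_to_world'],2).tolist())
s=telemetry.state();print(s['tcp_rot'],s['opening'],s['t'])
E
```

```text
14.0
scene [[0.57, 0.5, -0.65, -267.93], [-0.82, 0.37, -0.44, -657.8], [0.02, 0.79, 0.62, 825.36], [0.0, 0.0, 0.0, 1.0]]
side [[-0.86, 0.32, -0.4, 7.54], [-0.51, -0.54, 0.67, 747.36], [0.0, 0.78, 0.62, 890.06], [0.0, 0.0, 0.0, 1.0]]
wrist [[1.0, -0.0, 0.0, 624.63], [0.0, 0.97, 0.25, 67.89], [-0.0, -0.25, 0.97, 383.57], [0.0, 0.0, 0.0, 1.0]]
[-3.13992400e+00 -2.74386690e-04  1.57083703e+00] 1.001235573047849 0.15
```

View pics/sc0b.png

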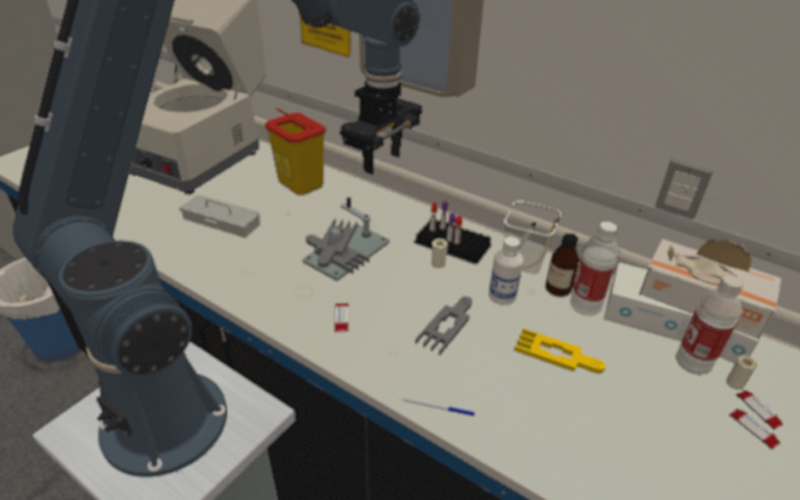

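View pics/mix.png

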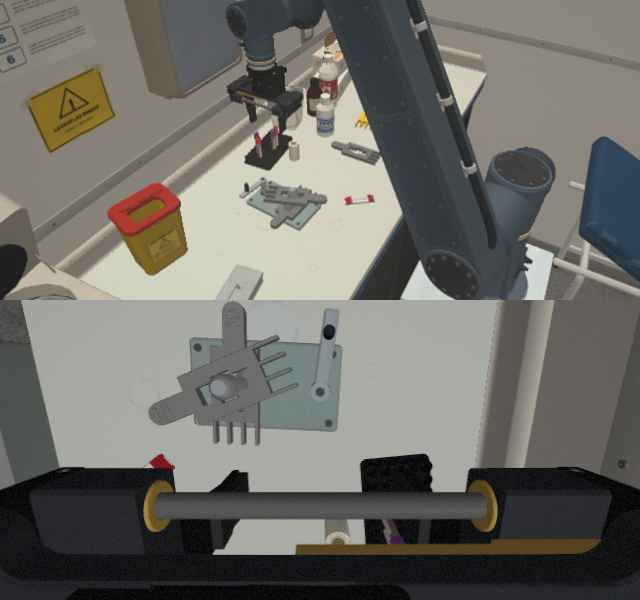

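The wrist view (row = y−250) shows the hub top at (222,135), keeper axis at (320,142), peg at (329,81), plate_a's tab at (163,161) and the fixed tab at (233,66). The scene view (×0.8) shows grey plate_b at (449,322) with its tab at (466,301). The yellow copy is at its right.

```bash
python3 - <<'E'
from h import *
np.set_printoptions(precision=1,suppress=True)
f='pics/w0.png'
print(px2w(f,[(222,135),(320,142),(329,81),(163,161),(233,66)],[84,71,92,64,28]))
g='pics/sc0.png'
print('b,tab,tape,pack,bottle',px2w(g,np.array([(449,322),(466,301),(439,263),(341,316),(505,296)])*.8,[14,14,0,9,0]))
b=px2w(g,np.array([(449,322)])*.8,14)[0]
q=kin.solve_ik([b[0],b[1]-50,260],[np.pi,0,np.pi/2]);print(q)
r.move_pose([b[0],b[1]-60,260],[np.pi,0,np.pi/2])
w=snap('wrist','pics/w1.png')
E
```

```text
[[523.7  55.2  84. ]
 [624.2  47.2  71. ]
 [632.8 106.   92. ]
 [448.3  25.9  64. ]
 [524.  130.7  28. ]]
b,tab,tape,pack,bottle [[ 483.3 -275.    14. ]
 [ 558.5 -271.3   14. ]
 [ 649.6 -148.7    0. ]
 [ 372.2  -85.5    9. ]
 [ 637.1 -325.     0. ]]
[-0.8  0.4  1.5  0.   1.2 -0.8]
```

View pics/w1.png

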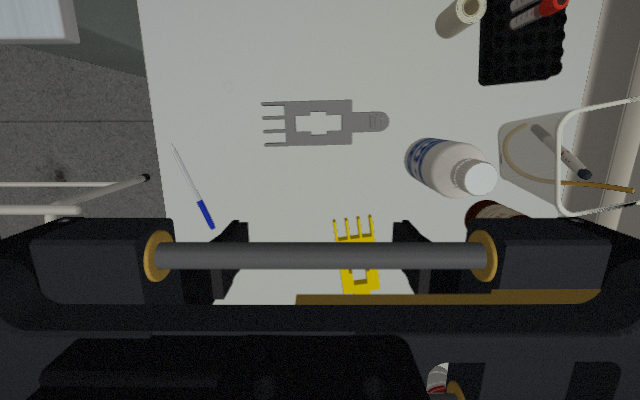

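The wrist view shows plate_b's body with corners at (285,101), (352,100), (352,146) and (286,147), and its tab tip at (389,122). The white bottle stands off the tab's right end. Next is one closer look at the stand.

```bash
python3 - <<'E'
from h import *
np.set_printoptions(precision=1,suppress=True)
p=px2w('pics/w1.png',[(284,101),(352,100),(352,146),(286,147),(389,122)],14)
print(p,p[:4].mean(0))
r.move_pose([550,0,230],[np.pi,0,np.pi/2])
w=snap('wrist','pics/w2.png')
c=w[20:220,120:420]
cv2.imwrite('pics/w2c.png',cv2.resize(c,None,fx=2.6,fy=2.6,interpolation=cv2.INTER_CUBIC)[:,:,::-1])
print(telemetry.state()['t'], telemetry.state()['eef_pos'])
E
```

```text
[[ 436.8 -239.3   14. ]
 [ 525.8 -238.    14. ]
 [ 527.5 -297.5   14. ]
 [ 437.7 -298.9   14. ]
 [ 575.9 -265.8   14. ]] [ 481.9 -268.4   14. ]
2.9083 [550.5  -1.2 230.2]
```

View pics/w2c.png

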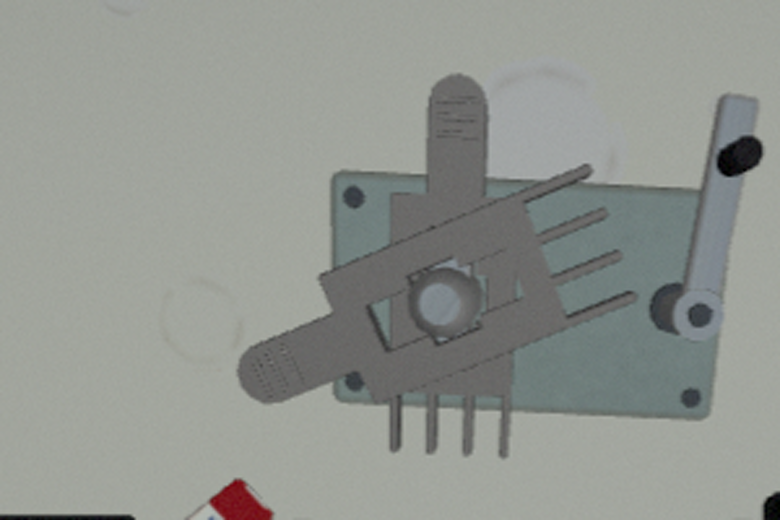

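The crop (×2.6, offset (120,20)) shows the foot corners at (333,171), (334,401) and (709,418), the hub top at (438,304), the keeper axis at (699,315) and the fixed tab tip at (458,74). Plate_a's body corners are at (320,275), (376,402), (565,317) and (518,203).

```bash
python3 - <<'E'
from h import *
from scipy.optimize import least_squares
np.set_printoptions(precision=2,suppress=True)
f='pics/w2.png'; U=lambda a:np.array(a,float)/2.6+[120,20]
def rot(t):return np.array([[np.cos(t),-np.sin(t)],[np.sin(t),np.cos(t)]])
def fit(S,W,x0):
    S=np.array(S,float)
    s=least_squares(lambda p:(S@rot(p[2]).T+p[:2]-W).ravel(),x0); print(s.x); print(s.fun.reshape(-1,2)); return s.x
W=px2w(f,U([(333,171),(334,402),(710,419),(458,74),(438,304),(699,315)]),[14,14,14,28,84,71])[:,:2]
st=fit([(55,60),(-55,60),(-55,-130),(95,0),(0,0),(0,-105)],W,[523,55,1.5])
W=px2w(f,U([(320,275),(376,402),(565,317),(521,201),(240,382)]),64)[:,:2]
pa=fit([(45,-29),(45,29),(-45,29),(-45,-29),(95,0)],W,[523,55,3.5]); print('rel',pa[2]-st[2])
print('peg',px2w(f,U([(746,151)]),92))
W=px2w('pics/w1.png',[(284,101),(352,100),(352,146),(286,147),(389,122)],14)[:,:2]
pb=fit([(-45,29),(45,29),(45,-29),(-45,-29),(95,0)],W,[482,-268,0])
np.savez('poses.npz',st=st,pa=pa,pb=pb)
E
```

```text
[519.85  52.4    1.52]
[[-2.37  1.25]
 [-1.43 -0.95]
 [ 1.56 -1.26]
 [ 0.11  0.77]
 [ 0.84  0.06]
 [ 1.28  0.14]]
[519.83  52.95   3.51]
[[-1.49  0.49]
 [-0.77 -0.75]
 [ 2.84 -3.66]
 [-0.03  4.56]
 [-0.55 -0.64]]
rel 1.9914477470886127
peg [[632.01 106.72  92.  ]]
[ 481.73 -268.31    0.02]
[[-0.66 -0.98]
 [ 0.32 -0.39]
 [-0.1   1.17]
 [-0.37  0.67]
 [ 0.81 -0.47]]
```

```bash
python3 - <<'E'
from h import *
np.set_printoptions(precision=2,suppress=True)
d=np.load('poses.npz'); st,pa=d['st'],d['pa']
def P(a,off,z):
    c,s=np.cos(a),np.sin(a); return [st[0]+75*c+off*s, st[1]+75*s-off*c, z],[np.pi,0,a-np.pi/2]
effector.command_gripper(0.0)
p,o=P(pa[2],38,130); r.move_pose(p,o)
p[2]=69; print('down',r.move_linear(p,120,threshold=8))
for rel in np.r_[np.arange(2.0,2.9,.15),np.arange(2.95,3.16,.05)]:
    p,o=P(st[2]+rel,22.5,69); r.move_linear(p,70,frame=o)
    s=telemetry.state(); print(round(rel,2),s['force'],s['eef_pos'],round(s['t'],2))
r.wait(.3);snap('side','pics/s3.png'); w=snap('wrist','pics/w3.png')
cv2.imwrite('pics/m3.png',np.vstack([cv2.resize(cv2.imread('pics/s3.png')[170:310,200:400],(640,448)),]))
E
```

```text
down False
2.0 [1.2  0.32 0.05] [442.46  44.95  69.51] 6.17
2.15 [ 0.94 -0.18  0.53] [443.72  33.87  69.13] 6.48
2.3 [ 0.12 -0.49  0.14] [447.29  22.92  69.03] 6.8
2.45 [0.02 1.25 0.32] [452.43  12.52  68.97] 7.12
2.6 [0.03 1.04 0.37] [459.09   2.98  68.99] 7.43
2.75 [-0.23 -0.1  -0.54] [467.12  -5.49  68.95] 7.75
2.95 [-1.12 -0.23  0.24] [479.49 -14.66  68.93] 8.12
3.0 [ 0.5  -0.11  0.11] [482.98 -16.61  68.95] 8.38
3.05 [-0.38  0.34 -0.15] [486.98 -18.6   69.02] 8.62
3.1 [-0.02  0.56  0.03] [490.68 -20.26  69.01] 8.88
3.15 [-0.58  0.11 -1.05] [494.34 -21.6   69.01] 9.12
```

View pics/m3.png

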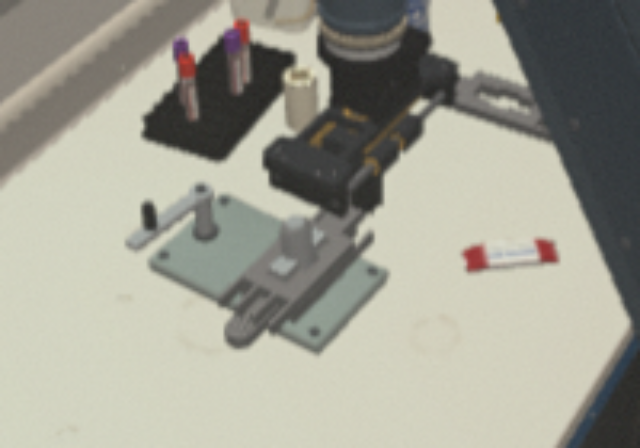

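Plate_a has dropped home: the keys stand proud of it and its tab points opposite to the fixed tab. Next I fetch plate_b.

```bash
python3 - <<'E'
from h import *
np.set_printoptions(precision=2,suppress=True)
d=np.load('poses.npz'); st,pb=d['st'],d['pb']
p=telemetry.state()['eef_pos']; r.move_linear([p[0],p[1],150],200)
effector.command_gripper(1.0)
o=[np.pi,0,pb[2]]
r.move_pose([pb[0],pb[1],110],o)
print('hit',r.move_linear([pb[0],pb[1],16.5],80,threshold=12))
effector.command_gripper(0.0,f_grip=30); s=telemetry.state(); print(s['opening']*87,s['finger_force'],s['eef_pos'])
r.move_linear([pb[0],pb[1],160],150)
q=kin.solve_ik([st[0],st[1],160],[np.pi,0,st[2]]); print(q)
r.move_pose([st[0],st[1],160],[np.pi,0,st[2]])
r.move_linear([st[0],st[1],112],120,threshold=10)
s=telemetry.state(); print(s['eef_pos'],s['tcp_rot'],s['force'],s['opening']*87,s['t'])
snap('wrist','pics/w4.png');snap('side','pics/s4.png');snap('scene','pics/c4.png')
z=lambda f,a,b,c,e:cv2.resize(cv2.imread(f)[a:b,c:e],(400,300),interpolation=cv2.INTER_CUBIC)
cv2.imwrite('pics/m4.png',np.vstack([np.hstack([z('pics/s4.png',170,290,220,380),z('pics/c4.png',140,260,200,360)]),np.hstack([z('pics/w4.png',50,350,120,520)]*2)]))
E
```

```text
hit False
57.864849470829064 29.994235932826996 [ 481.71 -268.24   16.62]
[-0.11  0.5   1.76 -0.    0.88 -0.07]
[520.2   51.67 111.98] [3.14 0.   1.52] [ 0.12 -0.03 -1.25] 57.99953954088493 18.6667
```

View pics/m4.png

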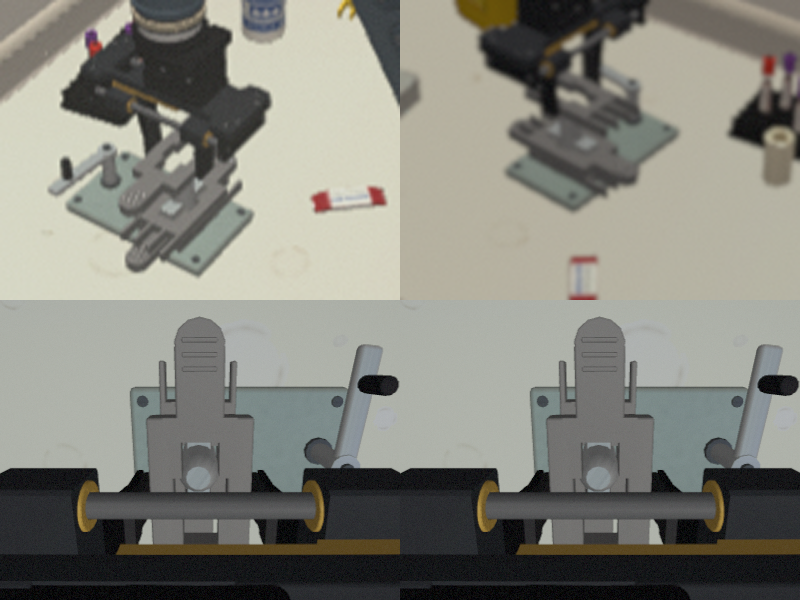

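The held plate sits over the hub, which shows through the bore with its top at wrist pixel (320,228) and the tab tip at (320,67).

```bash
python3 - <<'E'
from h import *
np.set_printoptions(precision=2,suppress=True)
d=np.load('poses.npz'); st=d['st']
print(px2w('pics/w4.png',[(320,228),(320,67)],[84,110]))
print('hit',r.move_linear([st[0],st[1],75],50,threshold=12))
s=telemetry.state(); print(s['eef_pos'],s['force'],s['wrist_torque'],s['opening']*87)
E
```

```text
[[520.25  52.54  84.  ]
 [524.8  145.27 110.  ]]
hit False
[519.8   52.44  74.96] [-0.5   1.38 -2.43] [0.06 0.04 0.03] 57.8556268945798
```

```bash
python3 - <<'E'
from h import *
np.set_printoptions(precision=2,suppress=True)
d=np.load('poses.npz'); st=d['st']
print('hit',r.move_linear([st[0],st[1],59],30,threshold=12))
s=telemetry.state(); print(s['eef_pos'],s['force'],s['wrist_torque'],s['opening']*87,s['t'])
E
```

```text
hit False
[519.73  52.4   58.73] [-0.72 -0.4  -2.08] [ 0.08  0.1  -0.02] 57.68824068463547 20.3917
```

```bash
python3 - <<'E'
from h import *
np.set_printoptions(precision=2,suppress=True)
d=np.load('poses.npz'); st=d['st']
effector.command_gripper(1.0); r.move_linear([st[0],st[1],160],120)
effector.command_gripper(0.0)
ax=np.array([st[0]+105*np.sin(st[2]),st[1]-105*np.cos(st[2])])
def P(v,off,z):
    a=st[2]+v-.15; c,s=np.cos(a),np.sin(a); return [ax[0]+60*c+off*s, ax[1]+60*s-off*c, z],[np.pi,0,a-np.pi/2]
p,o=P(.08,30,150); r.move_pose(p,o)
snap('scene','pics/c5.png'); snap('side','pics/s5.png')
z=lambda f,a,b,c,e:cv2.resize(cv2.imread(f)[a:b,c:e],(400,300),interpolation=cv2.INTER_CUBIC)
cv2.imwrite('pics/m5.png',np.hstack([z('pics/s5.png',170,290,220,380),z('pics/c5.png',140,260,200,360)]))
p[2]=87; print('down',r.move_linear(p,100,threshold=8))
for v in np.r_[np.arange(.1,1.6,.15),1.65,1.7,1.73]:
    p,o=P(v,15.5,87); h=r.move_linear(p,80,frame=o,threshold=10)
    s=telemetry.state(); print(round(v,2),h,s['force'],round(s['t'],2))
    if h and v<1.5: break
snap('scene','pics/c6.png'); snap('side','pics/s6.png')
cv2.imwrite('pics/m6.png',np.vstack([cv2.imread('pics/m5.png'),np.hstack([z('pics/s6.png',170,290,220,380),z('pics/c6.png',140,260,200,360)])]))
E
```

```text
down False
0.1 False [ 0.12 -0.57 -0.4 ] 26.48
0.25 False [-0.28  1.23  0.36] 26.77
0.4 False [0.1  0.37 0.45] 27.07
0.55 False [0.1  0.21 0.27] 27.38
0.7 False [ 0.24 -0.82 -0.24] 27.68
0.85 False [ 0.02  0.26 -0.31] 27.98
1.0 False [ 0.73 -0.36  0.53] 28.27
1.15 False [-0.14  0.49 -0.39] 28.57
1.3 False [-0.26 -0.41  0.4 ] 28.88
1.45 False [ 0.42 -0.53  0.33] 29.18
1.65 False [ 0.22 -0.53  0.1 ] 29.52
1.7 False [ 0.06 -0.02  0.03] 29.77
1.73 False [ 1.41  1.52 -0.32] 30.02
```

View pics/m6.png

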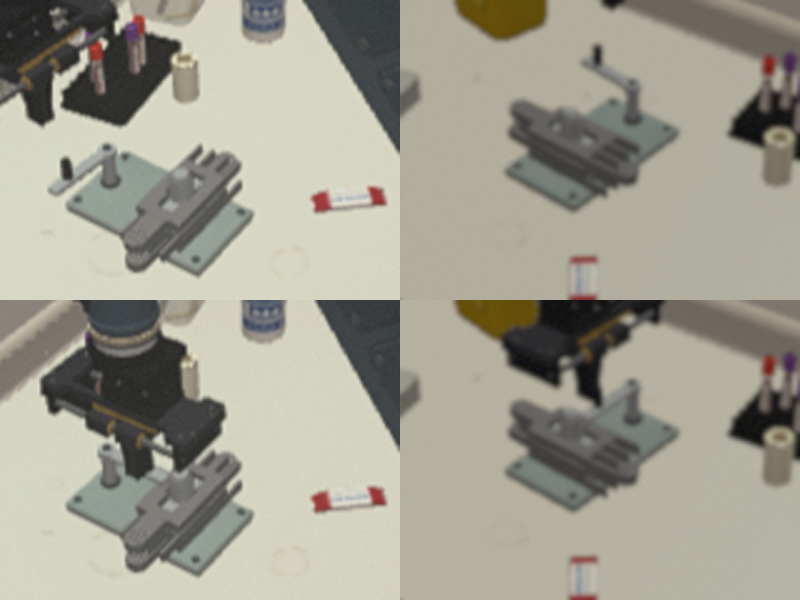

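Both plates look home and the keeper is almost over the stack. I push on until I feel the stop.

```bash
python3 - <<'E'
from h import *
np.set_printoptions(precision=2,suppress=True)
st=np.load('poses.npz')['st']
ax=np.array([st[0]+105*np.sin(st[2]),st[1]-105*np.cos(st[2])])
def P(v,off,z):
    a=st[2]+v-.15; c,s=np.cos(a),np.sin(a); return [ax[0]+60*c+off*s, ax[1]+60*s-off*c, z],[np.pi,0,a-np.pi/2]
for v in np.arange(1.76,1.92,.03):
    p,o=P(v,15.5,87); h=r.move_linear(p,40,frame=o,threshold=7)
    s=telemetry.state(); print(round(v,2),h,s['force'],s['eef_pos'])
    if h or np.hypot(*s['force'][:2])>7: break
p,o=P(v-.2,25,87); r.move_linear(p,60); p[2]=200; r.move_linear(p,150)
r.move_pose([600,-60,260],[np.pi,0,np.pi/2])
w=snap('wrist','pics/w7.png'); snap('side','pics/s7.png')
z=lambda f,a,b,c,e:cv2.resize(cv2.imread(f)[a:b,c:e],(400,300),interpolation=cv2.INTER_CUBIC)
cv2.imwrite('pics/m7.png',np.hstack([z('pics/s7.png',170,290,220,380),z('pics/w7.png',0,240,160,480)]));print(telemetry.state()['t'])
E
```

```text
1.76 False [ 1.07  7.31 -1.56] [565.4   65.35  87.11]
32.575
```

View pics/m7.png

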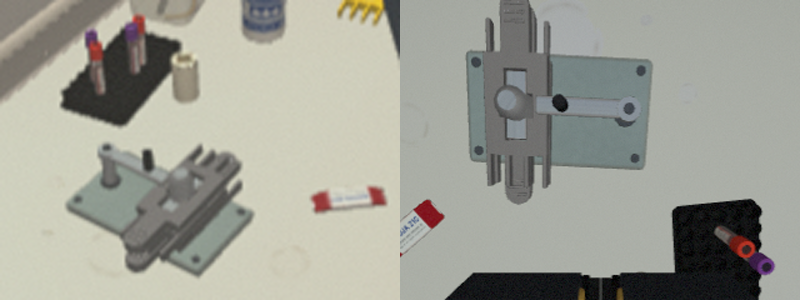

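The stop was felt at 7 N. The keeper lies over the stack, parallel to the foot's edge, and the tabs alternate.

```bash
python3 -c "
from h import *
print(hand_in())"
```

```text
the job is handed in; nothing more can be done
None
```

I handed the job in at about 33 s of the 72 s allowed: both plates look fully home in the last pictures with their tabs alternating, and the keeper arm was pushed over the stack until I felt its stop. The hand-in returned no verdict.

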